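Unscrew the oil-lamp cap of unknown thread hand

TASK

Lift the white glass shade off the lamp it covers and stand it gently upright on the round cork mat, let it go, then unscrew that lamp's brass cap: old lamps have right- or left-hand threads, so try it one way and, if it is stuck, the other. Lift the cap off and finish while still holding it in the gripper, about 10 cm above where it sat and touching nothing else; leave the other lamp's cap and the other things on the bench where they are.

Things in the scene. Friction and masses are not known exactly. Their poses are not given: they have to be found in the camera images.
- shade_neck (a point): White opal glass bell shade, 160 g, open below: 84 mm across at the bottom rim, 68 mm near its roof, roof 60 mm up; on it a solid round neck to grip, 32 mm diameter, 26 mm high. Point: centre of the neck, 73 mm above the rim, 13 mm below the top; z up. Stands centred over the cap on a lamp's dish; raise it 50 mm to clear. Falling free by 2 cm or more breaks it.
- mat: Round cork mat fixed on the bench, 150 mm across, 4 mm thick; origin at the centre of its underside.
- work_spot (a point): Point on the top of the plywood board, under the middle of the lamp that starts covered by the shade; the other lamp stands 180 mm from it along the board's y axis.
- board: Plywood board fixed on the bench, 140 x 340 x 18 mm (x, y, z); origin at the centre of its underside. Carries both lamps.
- lamp_a: Brass oil-lamp base fixed on the board, one of two alike; origin at the centre of its foot. Foot 104 mm across; dish 94 mm across, 75 mm up; neck and cap stand on it. Coarse cap thread of unknown hand (not seen outside, differs between lamps): loosening turns lightly, free from 60 degrees on, hard stop at 125; the wrong way stops hard within 5 degrees.
- lamp_b: Brass oil-lamp base fixed on the board, one of two alike; origin at the centre of its foot. Foot 104 mm across; dish 94 mm across, 75 mm up; neck and cap stand on it. Coarse cap thread of unknown hand (not seen outside, differs between lamps): loosening turns lightly, free from 60 degrees on, hard stop at 125; the wrong way stops hard within 5 degrees.
- cap_a_center (a point): Cap of lamp_a. Knurled round brass screw cap, closed on top, straight sides to grip: 50 mm diameter, 30 mm high, 90 g; point at its centre, half-way up; z up its axis, x along a low rib on its top. Sits 10 mm above the dish (this point 100 mm above the lamp's foot). Turning does not raise it; once loose it lifts straight off, clear of the neck after 25 mm.
- cap_b_center (a point): Cap of lamp_b. Knurled round brass screw cap, closed on top, straight sides to grip: 50 mm diameter, 30 mm high, 90 g; point at its centre, half-way up; z up its axis, x along a low rib on its top. Sits 10 mm above the dish (this point 100 mm above the lamp's foot). Turning does not raise it; once loose it lifts straight off, clear of the neck after 25 mm.
- tape_brown: Loose roll of brown packing tape lying flat, 110 mm across, 48 mm high; origin at the centre of its underside. Bystander.
- tape_cream: Loose roll of cream masking tape lying flat, 100 mm across, 24 mm high; origin at the centre of its underside. Bystander.
- screwdriver: Loose screwdriver lying along its x, about 200 mm long, 30 mm thick at most. Bystander.
- jar: Loose amber glass jar with a steel lid, 60 mm across, 75 mm high; origin at the centre of its underside. Bystander.
- clock: Loose small round clock movement with paper dial, 64 mm across, 22 mm high; origin at the centre of its underside. Bystander.
- candle_cup: Loose brass candle cup on a foot, 60 mm across, 60 mm high; origin at the centre of its underside. Bystander.
There are look-alikes about, which are no part of the job. What is shaped like the part that bears shade_neck but blue is not meant. Leave any purple look-alike of the part that bears cap_b_center alone.

How it is judged:
On the way, in this order (a step that is already met when the one before it is completed fails the run):
1. the shade stands upright on the cork mat, let go (horizontal distance between shade_neck and mat below 0.06 m and height (world z) of shade_neck below 0.084 m and angle between shade_neck's own z axis and vertical below 0.1 rad and contact force between the fingers and shade below 0.1 N and linear speed of shade below 0.03 m/s), for 0.2 s.
2. the cap of the lamp that was covered has come off its thread and neck (((horizontal distance between lamp_a and work_spot below 0.05 m and z of cap_a_center in the frame of lamp_a above 0.13 m) or (horizontal distance between lamp_b and work_spot below 0.05 m and z of cap_b_center in the frame of lamp_b above 0.13 m))), for 0.2 s.
At the end, for the whole second after the job is handed in: The cap of the lamp that was covered is held between the fingers (over 1 N), still (under 0.03 m/s), at least 60 mm higher than it sat, touching neither lamp, board nor shade; the shade stands upright (within 0.1 rad) on the cork mat, its centre within 60 mm of the mat's, not touched by the arm (horizontal distance between shade_neck and mat below 0.06 m and height (world z) of shade_neck below 0.084 m and angle between shade_neck's own z axis and vertical below 0.1 rad and contact force between the arm and shade below 0.1 N and (((horizontal distance between lamp_a and work_spot below 0.05 m and z of cap_a_center in the frame of lamp_a above 0.16 m) and contact force between the fingers and cap_a above 1 N and linear speed of cap_a below 0.03 m/s and contact force between cap_a and lamp_a below 0.1 N and contact force between cap_a and lamp_b below 0.1 N and contact force between cap_a and shade below 0.1 N and contact force between cap_a and board below 0.1 N) or ((horizontal distance between lamp_b and work_spot below 0.05 m and z of cap_b_center in the frame of lamp_b above 0.16 m) and contact force between the fingers and cap_b above 1 N and linear speed of cap_b below 0.03 m/s and contact force between cap_b and lamp_a below 0.1 N and contact force between cap_b and lamp_b below 0.1 N and contact force between cap_b and shade below 0.1 N and contact force between cap_b and board below 0.1 N))); the arm keeps its last pose, push and grip.
It fails at once if the cap of the other lamp is moved more than 10 mm ((horizontal distance between lamp_a and work_spot above 0.05 m and distance of cap_a_center from where it was at the start of the episode above 0.01 m) or (horizontal distance between lamp_b and work_spot above 0.05 m and distance of cap_b_center from where it was at the start of the episode above 0.01 m)).
It fails at once if the glass shade is tipped over (more than 0.7 rad) (angle between shade_neck's own z axis and vertical above 0.7 rad).
It fails at once if the glass shade is dropped (falls free of the fingers by about 2 cm or more, faster than 0.6 m/s) (contact force between the fingers and shade below 0.1 N and linear speed of shade above 0.6 m/s).
It fails at once if a bystander is moved more than 30 mm (distance of any of tape_brown, tape_cream, screwdriver, jar, clock, candle_cup from where it was at the start of the episode above 0.03 m).
It also fails if it takes over 64 s, if anything falls off the work surface, if the arm or the gripper's body presses on something with over 40 N, if the wrist force passes 120 N, or if a joint passes its speed limit or range.

ROBOT

A 6-joint arm with a two-finger parallel gripper is mounted at the origin on the work surface. World frame = base frame: x ahead of the robot, y to its left, z up, the work surface at z = 0. Lengths are in m, angles in rad, forces in N, time in s.
With the tool pointing down it reaches from about 0.375 to 0.9 m from the base axis. Payload 3.1 kg.
Tool frame: the origin (TCP) lies at the very end of the fingers, on their centre line; the grasp point (between the pads) lies 19 mm behind it (robot.hold_point_z is the z of the grasp point in the tool frame, in m); z points along the fingers, y is the direction in which the jaws open and shut (so a half turn about z gives the same grasp; the last joint's range is limited). The gripper opens to 87 mm and grips with 3 to 60 N. Pads are 19 mm wide; open, the fingers measure 117 mm over their backs; the gripper's body (75 mm by 190 mm) begins 51 mm behind the grasp point.
Start: joints at [1.119, 0.527, 1.433, -0, 1.181, -0.178], TCP at [0.168, 0.602, 0.223] pointing down, gripper open.
Joint ranges: [-3.08, 3.08], [-0.75, 2.2], [0.22, 2.44], [-1.43, 4.57], [0, 2.65], [-2.85, 2.85]. Speed limits (rad/s): [2.79, 2.79, 3.14, 3.14, 3.14, 3.14].

INTERFACE

Orientations are given as a unit quaternion [x, y, z, w].
In Python, from rig import robot, viewer, spotter gives the robot as it stands.
- The arm moves only by the shell command python3 -m crank 'ROWS' [FORCE]. ROWS is text: rows parted by semicolons, each of 7 numbers parted by spaces: the turn, a rotation vector about the tool's x, y, z in units of 5 degrees (1.0 is 5 degrees), then the shift along the tool's x, y, z in units of 40 mm (1.0 is 40 mm), then the gripper's target within -1 to 1 (shut at 1, half-way at 0, fully open at -1). A call has 1 to 5 rows; each row shifts and turns the pose as measured when the row begins, along the tool's axes as they then stand; what a row does not reach is not made up. A row lasts 1/8 s, in which the tool goes at most 62.5 mm and 10.7 degrees, less where a joint would pass 70% of its speed; a pose out of reach is approached as far as the arm can. A call is refused whole if a number of a shift passes 1 or a number of a turn 1, either way. A call with a gripper value outside its range is refused whole. The fingers move at their own pace and stop on an object; FORCE is the grip in N (left out, the last holds). Time passes only in rows, so rows that do not move let the fingers close. It gives the time, the measured TCP pose, the force and the opening at its end, in the units of the state.
- robot.get_obs(): the state, without advancing time (a new reading comes with each control period).
- viewer.camera(name): name is "side" or "top" or "wrist"; returns a dict with "img" (400x640x3 uint8, red, green, blue), "camera_matrix" (3x3 intrinsics, pixels), "xyz" and "attitude" of the camera in the world. Camera axes: x right, y down, z forward; pixel columns grow to the right and rows downward; lengths in m; the calibration is good to about 2 mm. A picture is of the moment at which its call begins. There is no depth.
- robot.hand_in(): hands the job in, once; it reports no verdict.
Trained networks look in a picture, given as the dict that the camera call returned (one of the last four; its "shot" number tells which), for a name from the list of things; names that differ only in an ending like _2 or _b are one class to them, and where a whole thing is asked for, a point or a joint stands for the part that bears it (a point fixed in the world has none). Each returns a list of dicts, best first, with "score" (0 to 1); they miss things now and then, are a little off and sometimes report something else, mostly with a low value. They report only what shows in the picture. A call takes as long as a camera call. They do not tell look-alikes from the thing itself.
- spotter.boxes_of(name, picture): "at" ([x, y, z] in m, in the coordinates of the camera as it stood for that picture, good to about 4 mm: the middle of the surface that is visible of it).
The state is a dict: "time": time; "q": joint angles; "joint_velocities": joint speeds; "joint_torque": joint torques, N m; "position": TCP position; "tool_rot": TCP orientation; "ft_force": force on the tool from outside, world axes, zero at the start; "moment": the same for the moment, N m; "grip_width": finger opening in m.
Only numpy, scipy, OpenCV 4.12 (cv2) and the standard library are available. Lean on these libraries where they do the work, as an engineer would, in place of code of your own. Each camera call takes 0.05 s, during which the arm holds its last target.

## Working session

There is one attempt and no reset: what is moved stays moved. The work goes in short steps, Python scripts to look and compute and a shell command to move; the robot and the scene stay as the last step left them, time stands still between calls to the robot, and variables do not carry over. Pictures are saved under pics/ and viewed, and the job is handed in when it is done.

```bash
ls; mkdir -p pics; cat > h.py <<'E'
import numpy as np,cv2
from scipy.spatial.transform import Rotation as R
from rig import robot,viewer,spotter
def rot(a):
    a=np.array(a,float)
    return a if a.shape==(3,3) else (R.from_quat(a).as_matrix() if a.size==4 else R.from_rotvec(a).as_matrix())
def shot(n,name):
    p=viewer.camera(n); cv2.imwrite('pics/'+name+'.png',p['img'][:,:,::-1]); return p
def world(p,c): return np.array(p['xyz'])+rot(p['attitude'])@np.array(c)
def pix(p,w):
    c=rot(p['attitude']).T@(np.array(w)-p['xyz']); u=np.array(p['camera_matrix'])@c; return u[:2]/u[2]
def ray(p,u,v,z):
    d=rot(p['attitude'])@np.linalg.inv(p['camera_matrix'])@np.array([u,v,1.]); o=np.array(p['xyz']); return o+d*(z-o[2])/d[2]
E
python3 - <<'E'
from h import *
np.set_printoptions(precision=4,suppress=True)
o=robot.get_obs();print(o,robot.hold_point_z)
for n in['top','side']:
    p=shot(n,n+'0');print(n,p['xyz'],p['attitude'],p['camera_matrix'])
    for k in['shade_neck','mat','lamp_a','cap_a_center','board','tape_brown','tape_cream','screwdriver','jar','clock','candle_cup']:
        for d in spotter.boxes_of(k,p)[:4]:
            w=world(p,d['at']);print(k,round(d['score'],2),w,pix(p,w).round())
E
```

```text
pics
{'time': 0.0, 'q': array([ 1.1195,  0.5285,  1.4339, -0.    ,  1.1814, -0.1785]), 'joint_velocities': array([ 0.0021, -0.0005, -0.002 ,  0.0004,  0.0012, -0.0005]), 'joint_torque': array([ -0.0009, -44.0046, -17.6588,   0.0634,   0.0581,  -0.0001]), 'position': array([0.1681, 0.6012, 0.2216]), 'tool_rot': array([ 0.136 ,  0.9907, -0.001 , -0.0003]), 'ft_force': array([-0.3119, -0.0561, -0.0836]), 'moment': array([-0.0378, -0.0026,  0.012 ]), 'grip_width': 0.08683128059658632} -0.0187
top [0.4085 0.0185 1.1722] [-0.695   0.7162 -0.0462  0.0436] [[436.4067   0.     318.6802]
 [  0.     436.4067 199.559 ]
 [  0.       0.       1.    ]]
shade_neck 0.62 [0.5443 0.1048 0.1533] [280. 198.]
shade_neck 0.61 [0.7028 0.1998 0.0573] [245. 144.]
mat 0.73 [ 0.5629 -0.1916  0.0069] [394. 195.]
lamp_a 0.8 [0.5519 0.2685 0.1005] [215. 200.]
board 0.89 [0.5415 0.1979 0.0157] [249. 207.]
board 0.37 [ 0.5605 -0.1916  0.0087] [394. 196.]
tape_brown 0.64 [0.781  0.0261 0.0451] [311. 115.]
tape_cream 0.82 [ 0.7173 -0.3435  0.012 ] [447. 137.]
tape_cream 0.54 [0.5508 0.2698 0.0935] [215. 201.]
screwdri
[... 273 characters left out ...]
  319.6115]
 [  0.     406.6971 201.3428]
 [  0.       0.       1.    ]]
shade_neck 0.92 [0.5504 0.0865 0.1362] [309. 178.]
mat 0.56 [ 0.5579 -0.1971  0.0067] [330. 272.]
mat 0.39 [0.5311 0.2753 0.0818] [295. 164.]
lamp_a 0.69 [0.5336 0.2761 0.0797] [295. 165.]
lamp_a 0.64 [0.5475 0.0784 0.0383] [309. 205.]
board 0.7 [0.5183 0.072  0.0216] [300. 212.]
tape_brown 0.95 [0.7796 0.0099 0.0408] [385. 210.]
tape_cream 0.79 [ 0.708  -0.3321  0.0115] [401. 301.]
screwdriver 0.71 [0.3965 0.143  0.0174] [260. 204.]
jar 0.65 [ 0.7165 -0.129   0.048 ] [380. 238.]
jar 0.43 [0.5196 0.0728 0.0209] [301. 212.]
clock 0.86 [ 0.3887 -0.125   0.0239] [265. 257.]
candle_cup 0.7 [0.3417 0.365  0.0401] [240. 166.]
```

View pics/top0.png

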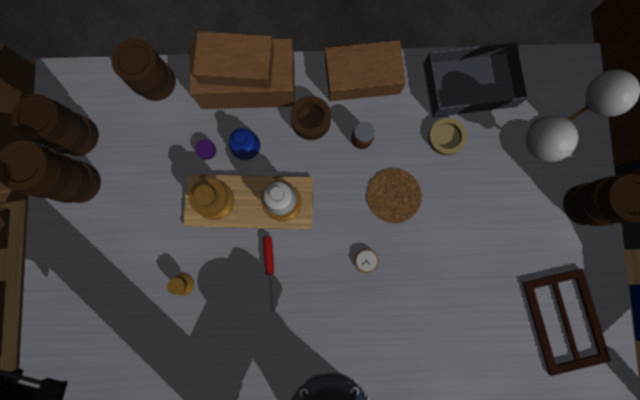

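View pics/side0.png

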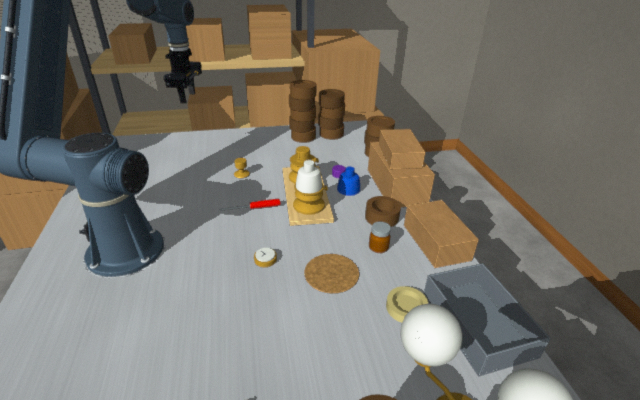

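```bash
python3 - <<'E'
from h import *
a=cv2.imread('pics/top0.png')[130:240,170:330]; b=cv2.imread('pics/side0.png')[130:230,240:400]
cv2.imwrite('pics/crop0.png',np.vstack([cv2.resize(a,None,fx=4,fy=4,interpolation=2)[:300*2-300+140],]))
cv2.imwrite('pics/crop1.png',cv2.resize(b,None,fx=4,fy=4,interpolation=2))
E
```

```text
(no output)
```

View pics/crop0.png

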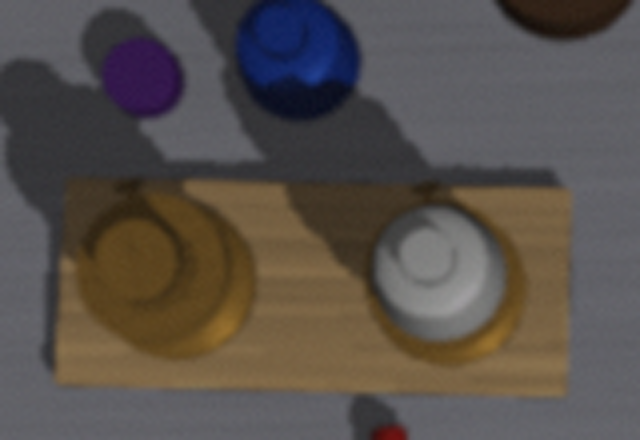

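View pics/crop1.png

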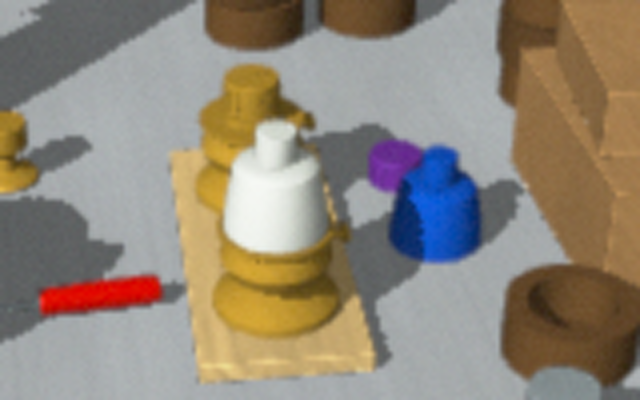

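The white shade over the right-hand lamp (neck top at top-image pixel 277,193; side 309,162) is the one meant. The blue one at (245,144) and the purple cap at (205,149) are look-alikes standing on the bench. Now I'll work out exact positions.

```bash
python3 - <<'E'
from h import *
np.set_printoptions(precision=4,suppress=True)
t=viewer.camera('top');s=viewer.camera('side')
print('neck top',ray(t,277,193,.179),ray(s,309.5,162.5,.179))
print('roof',ray(t,278.5,195,.153))
print('rim outline centre', ray(t,170+438/4,130+272/4,.12))
print('cap other',ray(t,204.5,195,.133),ray(s,302.7,148,.133))
C=[(67,180),(571,188),(568,395),(57,385)]
W=np.array([ray(t,170+u/4,130+v/4,.018) for u,v in C]);print(W,W.mean(0))
print('lengths',[np.linalg.norm(W[i]-W[(i+1)%4]) for i in range(4)])
m=t['img'].astype(int);b=m[:,:,0]-m[:,:,2]
mk=((b>15)).astype(np.uint8);mk[:, :360]=0;mk[:160]=0;mk[230:]=0;mk[:,430:]=0
n,l,st,c=cv2.connectedComponentsWithStats(mk);i=1+st[1:,4].argmax();print(st[i],c[i],ray(t,*c[i],.004))
print('mat side',ray(s,331.5,273,.004))
hsv=m
# white neck
E
```

```text
neck top [0.5534 0.1082 0.179 ] [0.5542 0.1066 0.179 ]
roof [0.5523 0.1071 0.153 ]
rim outline centre [0.5495 0.1077 0.12  ]
cap other [0.5604 0.2865 0.133 ] [0.5633 0.2944 0.133 ]
[[0.6329 0.3639 0.018 ]
 [0.6174 0.0261 0.018 ]
 [0.4786 0.032  0.018 ]
 [0.4953 0.3694 0.018 ]] [0.556  0.1978 0.018 ]
lengths [np.float64(0.33825230663403905), np.float64(0.13885278187617361), np.float64(0.33786738965874846), np.float64(0.13761481507220052)]
[ 367  168   55   55 2363] [393.752  195.3745] [ 0.563  -0.1913  0.004 ]
mat side [ 0.5617 -0.1969  0.004 ]
```

```bash
cat >> h.py <<'E'
np.set_printoptions(precision=3,suppress=True)
NECK=np.array([.553,.1077]);MAT=np.array([.5625,-.193])
def need(x,y,z):
    o=robot.get_obs();M=rot(o['tool_rot']);d=M.T@(np.array([x,y,z])-o['position'])
    tilt=np.cross(M[:,2],[0,0,-1.]); 
    print('t',o['time'],'pos',o['position'],'need units',d/.04,'tilt fix(tool,units)',np.degrees(M.T@tilt)/5,'jaw yaw deg',np.degrees(np.arctan2(M[1,1],M[0,1])),'q',o['q'],'F',o['ft_force'],'w',o['grip_width'])
E
python3 -c "
from h import *
need(.553,.1077,.27)"
```

```text
t 1.3 pos [0.168 0.602 0.223] need units [-12.59   -9.306  -1.186] tilt fix(tool,units) [-0. -0.  0.] jaw yaw deg 74.36773074527947 q [ 1.119  0.527  1.433  0.     1.181 -0.178] F [0.562 0.907 0.051] w 0.08759420912810656
```

```bash
python3 -m crank '0 0 0 -0.5 -0.4 -0.6 -1;0 0 0 -0.9 -0.7 -0.6 -1;0 0 0 -0.9 -0.7 0 -1;0 0 0 -0.9 -0.7 0 -1;0 0 0 -0.9 -0.7 0 -1'; python3 -c "
from h import *
need(.553,.1077,.27)"
```

```text
time: 1.92
position: [0.2941, 0.4331, 0.2721]
tool_rot: [0.133, 0.991, 0.001, 0.001]
ft_force: [0.4, 0.0, 0.2]
grip_width: 0.087
t 1.925 pos [0.294 0.433 0.272] need units [-8.382 -6.148  0.053] tilt fix(tool,units) [ 0.033  0.024 -0.   ] jaw yaw deg 74.75946171439219 q [ 0.761  0.33   1.626 -0.     1.182 -0.544] F [0.396 0.049 0.203] w 0.08696891678431401
```

```bash
python3 -m crank '0 0 0 -0.9 -0.7 0 -1;0 0 0 -0.9 -0.7 0 -1;0 0 0 -0.9 -0.7 0 -1;0 0 0 -0.9 -0.6 0 -1;0 0 0 -0.9 -0.6 0 -1'; python3 -m crank '0 0 0 -0.9 -0.6 0 -1;0 0 0 -0.9 -0.6 0 -1;0 0 0 -0.9 -0.6 0 -1;0 0 0 -0.7 -0.6 0 -1'; python3 - <<'E'
from h import *
need(.553,.1077,.225)
p=shot('wrist','w0')
for d in spotter.boxes_of('shade_neck',p): print(d['score'],world(p,d['at']))
print(p['xyz'],pix(p,[.553,.1077,.179]))
E
```

```text
time: 2.55
position: [0.4374, 0.2524, 0.2736]
tool_rot: [0.133, 0.991, 0.002, 0.003]
ft_force: [0.3, 0.0, 0.1]
grip_width: 0.087
time: 3.05
position: [0.5475, 0.119, 0.2745]
tool_rot: [0.133, 0.991, 0.003, 0.004]
ft_force: [0.3, 0.1, 0.2]
grip_width: 0.0868
t 3.05 pos [0.547 0.119 0.274] need units [-0.198 -0.244  1.236] tilt fix(tool,units) [0.081 0.08  0.   ] jaw yaw deg 74.69903782893552 q [ 0.012  0.378  1.541  0.005  1.214 -1.294] F [0.339 0.13  0.239] w 0.08676864155099563
0.85 [0.541 0.116 0.149]
0.57 [0.69  0.184 0.023]
[0.474 0.137 0.436] [308.312 208.879]
```

View pics/w0.png

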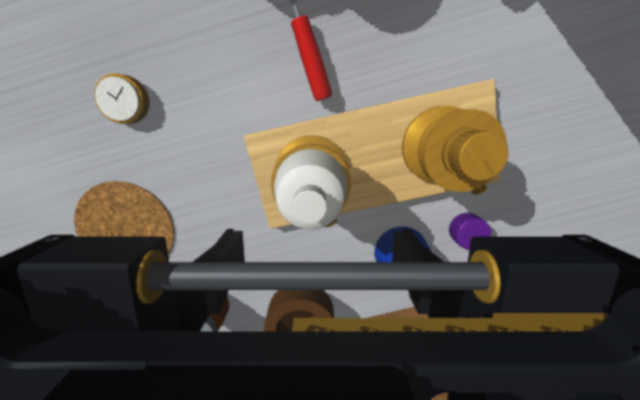

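The wrist view agrees with the estimate: the white neck top is at about (310,206), and the prediction was (308,209).

```bash
python3 - <<'E'
from h import *
p=shot('wrist','w1');a=cv2.resize(p['img'][150:240,260:360,::-1],None,fx=6,fy=6,interpolation=2);cv2.imwrite('pics/w1c.png',a)
print(ray(p,310,205.5,.179))
E
```

```text
[0.552 0.108 0.179]
```

View pics/w1c.png

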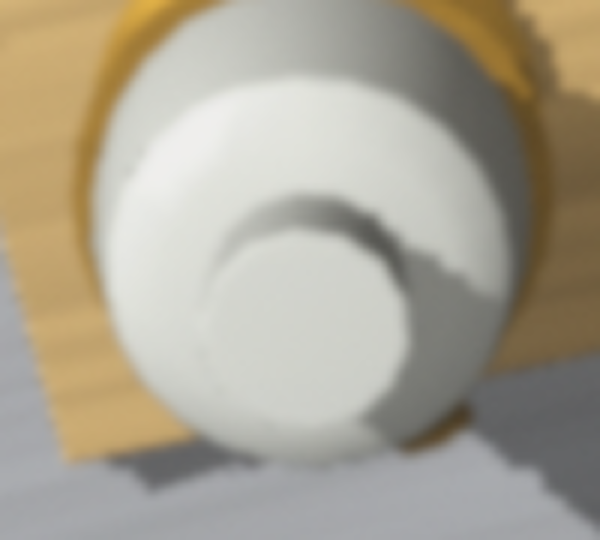

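```bash
python3 -m crank '0.08 0.08 0 -0.2 -0.25 0.4 -1;0 0 0 0 0 0.4 -1;0 0 0 0 0 0.4 -1;0 0 0 0 0 0.4 -1;0 0 0 0 0 0 -1'; python3 -c "
from h import *
need(.5525,.1078,.157)"
```

```text
time: 3.82
position: [0.5484, 0.1091, 0.2045]
tool_rot: [0.132, 0.991, -0.001, -0.004]
ft_force: [-0.4, 0.5, 0.1]
grip_width: 0.0871
t 3.825 pos [0.548 0.109 0.205] need units [-0.115 -0.001  1.187] tilt fix(tool,units) [-0.029 -0.081 -0.   ] jaw yaw deg 74.88434080526368 q [-0.003  0.464  1.613 -0.001  1.071 -1.31 ] F [-0.44   0.452  0.054] w 0.0871033458291785
```

```bash
python3 -m crank '0 -0.05 0 -0.12 0 0.3 -1;0 0 0 0 0 0.3 -1;0 0 0 0 0 0.3 -1;0 0 0 0 0 0.2 -1;0 0 0 0 0 0 -1'; python3 -c "
from h import *
need(.5525,.1078,.157)"
```

```text
time: 4.45
position: [0.5533, 0.1082, 0.1577]
tool_rot: [0.131, 0.991, -0.001, -0.001]
ft_force: [1.0, 0.4, 0.4]
grip_width: 0.0872
t 4.45 pos [0.553 0.108 0.158] need units [ 0.016 -0.015  0.017] tilt fix(tool,units) [-0.03 -0.02  0.  ] jaw yaw deg 74.96977005867237 q [-0.004  0.531  1.65  -0.002  0.963 -1.311] F [1.021 0.365 0.351] w 0.08717856313531208
```

```bash
python3 -m crank '0 0 0 0 0 0 0.5;0 0 0 0 0 0 1;0 0 0 0 0 0 1;0 0 0 0 0 0 1;0 0 0 0 0 0 1' 20; python3 -m crank '0 0 0 0 0 0 1;0 0 0 0 0 0 1;0 0 0 0 0 -0.2 1;0 0 0 0 0 -0.2 1;0 0 0 0 0 0 1';  python3 -c "
from h import *
need(.5525,.1078,.227)"
```

```text
time: 5.08
position: [0.5543, 0.1082, 0.1591]
tool_rot: [0.131, 0.991, -0.001, 0.0]
ft_force: [-0.5, -0.5, 0.1]
grip_width: 0.045
time: 5.7
position: [0.554, 0.1082, 0.176]
tool_rot: [0.131, 0.991, -0.001, 0.0]
ft_force: [0.4, -0.0, -1.1]
grip_width: 0.0315
t 5.7 pos [0.554 0.108 0.176] need units [ 0.034 -0.022 -1.275] tilt fix(tool,units) [-0.023  0.007 -0.   ] jaw yaw deg 74.96885863652345 q [-0.004  0.506  1.633 -0.002  1.002 -1.311] F [ 0.427 -0.02  -1.055] w 0.031501026182362994
```

```bash
python3 -m crank '0 0 0 0 0 -0.4 1;0 0 0 0 0 -0.4 1;0 0 0 0 0 -0.4 1;0 0 0 0 0 -0.4 1;0 0 0 0 0 0 1';  python3 -c "
from h import *
need(.5625,-.193,.24)
p=shot('side','s1')"
```

```text
time: 6.32
position: [0.5544, 0.1084, 0.2456]
tool_rot: [0.131, 0.991, -0.001, 0.001]
ft_force: [-0.1, 0.7, -1.3]
grip_width: 0.0316
t 6.325 pos [0.554 0.108 0.246] need units [-2.148 -7.224  0.157] tilt fix(tool,units) [-0.016  0.035  0.   ] jaw yaw deg 74.97305449633379 q [-0.004  0.419  1.561 -0.002  1.16  -1.311] F [-0.054  0.663 -1.326] w 0.03159439454615885
```

View pics/s1.png

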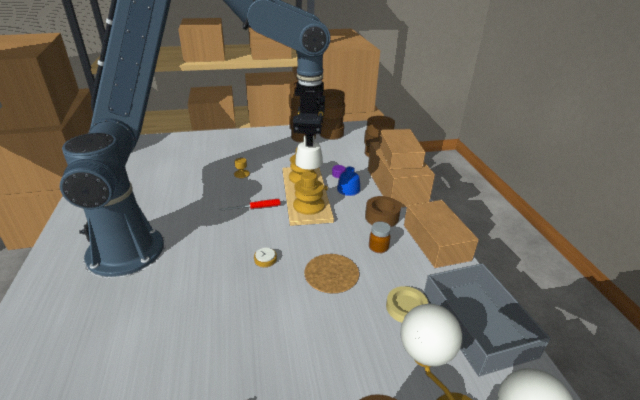

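The shade at about (309,155) is hanging upright in the gripper, and the lamp and its cap at (309,185) are uncovered. Next I carry it to the mat.

```bash
python3 -m crank '0 0 0 -0.1 -0.4 0 1;0 0 0 -0.2 -0.6 0 1;0 0 0 -0.2 -0.7 0 1;0 0 0 -0.2 -0.7 0 1;0 0 0 -0.2 -0.7 0 1'; python3 -m crank '0 0 0 -0.2 -0.7 0 1;0 0 0 -0.2 -0.7 0 1;0 0 0 -0.2 -0.7 0 1;0 0 0 -0.2 -0.7 0 1;0 0 0 -0.2 -0.6 0 1'; python3 -m crank '0 0 0 -0.1 -0.5 0 1;0 0 0 0 0 0 1'; python3 -c "
from h import *
need(.5625,-.193,.08)"
```

```text
time: 7.0
position: [0.5534, -0.0265, 0.2415]
tool_rot: [0.129, 0.992, -0.002, -0.003]
ft_force: [0.4, 0.2, -0.8]
grip_width: 0.0312
time: 7.62
position: [0.5523, -0.1781, 0.2373]
tool_rot: [0.131, 0.991, -0.002, -0.008]
ft_force: [1.7, 0.2, -1.2]
grip_width: 0.0314
time: 7.88
position: [0.5495, -0.2021, 0.2358]
tool_rot: [0.133, 0.991, -0.002, -0.01]
ft_force: [-0.2, -0.1, -1.7]
grip_width: 0.0315
t 7.875 pos [ 0.549 -0.202  0.236] need units [-0.327  0.328  3.889] tilt fix(tool,units) [-0.066 -0.213 -0.   ] jaw yaw deg 74.75503216498527 q [-0.538  0.467  1.506 -0.011  1.186 -1.838] F [-0.169 -0.055 -1.735] w 0.03145719854809169
```

```bash
python3 -m crank '-0.07 -0.2 0 -0.3 0.3 0.3 1;0 0 0 0 0 0.6 1;0 0 0 0 0 0.6 1;0 0 0 0 0 0.6 1;0 0 0 0 0 0.4 1'; python3 -c "
from h import *
need(.5625,-.193,.08)"
```

```text
time: 8.5
position: [0.5674, -0.1855, 0.131]
tool_rot: [0.13, 0.991, 0.002, 0.002]
ft_force: [0.5, 0.1, -1.3]
grip_width: 0.0312
t 8.5 pos [ 0.567 -0.185  0.131] need units [ 0.074 -0.22   1.274] tilt fix(tool,units) [0.059 0.033 0.   ] jaw yaw deg 75.03437273904711 q [-0.506  0.605  1.589  0.007  0.946 -1.82 ] F [ 0.465  0.052 -1.267] w 0.031237983542334605
```

```bash
python3 -m crank '0.04 0.03 0 0.07 -0.2 0.4 1;0 0 0 0 0 0.4 1;0 0 0 0 0 0.3 1;0 0 0 0 0 0 1'; python3 - <<'E'
from h import *
need(.5625,-.193,.07)
p=shot('side','s2');cv2.imwrite('pics/s2c.png',cv2.resize(p['img'][200:310,260:420,::-1],None,fx=4,fy=4,interpolation=2))
E
```

```text
time: 9.0
position: [0.5627, -0.1911, 0.083]
tool_rot: [0.129, 0.992, 0.001, -0.0]
ft_force: [0.0, -1.2, -0.5]
grip_width: 0.0314
t 9.0 pos [ 0.563 -0.191  0.083] need units [-0.009 -0.049  0.325] tilt fix(tool,units) [ 0.027 -0.013  0.   ] jaw yaw deg 75.12863255146063 q [-0.516  0.674  1.623  0.003  0.847 -1.829] F [ 0.008 -1.22  -0.455] w 0.03137676355527767
```

View pics/s2c.png

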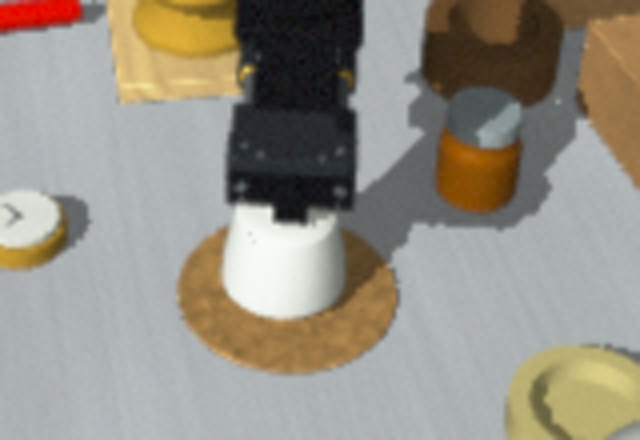

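The shade is upright, just above the middle of the mat and about 13 mm up. I'll lower it in small steps and watch the force.

```bash
python3 -m crank '0 0 0 0 0 0.12 1;0 0 0 0 0 0.1 1;0 0 0 0 0 0 1'; python3 -m crank '0 0 0 0 0 0.06 1;0 0 0 0 0 0 1';python3 -m crank '0 0 0 0 0 0.05 1;0 0 0 0 0 0 1'
```

```text
time: 9.43
position: [0.5643, -0.1921, 0.0758]
tool_rot: [0.13, 0.992, 0.0, 0.002]
ft_force: [-0.0, 0.0, -0.8]
grip_width: 0.0316
time: 9.68
position: [0.5645, -0.1922, 0.0736]
tool_rot: [0.13, 0.992, 0.0, 0.002]
ft_force: [-0.7, 0.2, -1.5]
grip_width: 0.0317
time: 9.93
position: [0.5646, -0.1922, 0.0716]
tool_rot: [0.13, 0.992, 0.0, 0.002]
ft_force: [0.1, -0.7, -0.3]
grip_width: 0.0314
```

```bash
python3 -m crank '0 0 0 0 0 0.05 1;0 0 0 0 0 0 1'; python3 -m crank '0 0 0 0 0 0.04 1;0 0 0 0 0 0 1'
```

```text
time: 10.18
position: [0.5652, -0.1923, 0.0702]
tool_rot: [0.13, 0.992, 0.0, 0.003]
ft_force: [0.6, 0.4, -0.8]
grip_width: 0.0313
time: 10.42
position: [0.5655, -0.1923, 0.0704]
tool_rot: [0.13, 0.992, -0.0, 0.003]
ft_force: [-0.8, -0.2, -0.5]
grip_width: 0.0314
```

```bash
python3 -m crank '0 0 0 0 0 0.06 1;0 0 0 0 0 0 1'; python3 -m crank '0 0 0 0 0 0.05 1;0 0 0 0 0 0 1'
```

```text
time: 10.68
position: [0.5662, -0.1923, 0.0704]
tool_rot: [0.129, 0.992, -0.0, 0.004]
ft_force: [-0.9, -0.4, -1.5]
grip_width: 0.0314
time: 10.92
position: [0.5668, -0.1924, 0.0702]
tool_rot: [0.129, 0.992, -0.0, 0.005]
ft_force: [0.3, 0.0, -0.4]
grip_width: 0.0315
```

```bash
python3 -m crank '0 0 0 0 0 0 0.2;0 0 0 0 0 0 0;0 0 0 0 0 0 -0.3;0 0 0 0 0 0 -0.5;0 0 0 0 0 0 -0.8'; python3 - <<'E'
from h import *
need(.5645,-.1922,.15)
p=shot('side','s3');cv2.imwrite('pics/s3c.png',cv2.resize(p['img'][200:310,260:420,::-1],None,fx=4,fy=4,interpolation=2))
E
```

```text
time: 11.55
position: [0.5666, -0.1925, 0.0685]
tool_rot: [0.13, 0.992, -0.0, 0.004]
ft_force: [0.9, 0.4, 0.3]
grip_width: 0.0658
t 11.55 pos [ 0.567 -0.192  0.068] need units [ 0.033 -0.005 -2.039] tilt fix(tool,units) [0.009 0.101 0.   ] jaw yaw deg 75.10740202611959 q [-0.516  0.697  1.627  0.004  0.809 -1.829] F [0.904 0.41  0.317] w 0.06581777417163591
```

View pics/s3c.png

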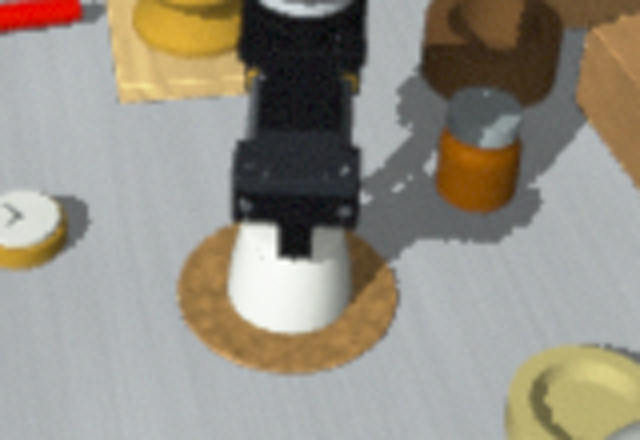

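```bash
python3 -m crank '0 0 0 0 0 0 -1;0 0 0 0 0 -0.2 -1;0 0.1 0 0 0 -0.4 -1;0 0 0 0 0 -0.6 -1;0 0 0 0 0 -0.8 -1'; python3 -m crank '0 0 0 0 0 -0.8 -1;0 0 0 0 0 -0.8 -1;0 0 0 0 0 0 -1'; python3 - <<'E'
from h import *
need(.552,.1079,.2)
p=shot('side','s4');cv2.imwrite('pics/s4c.png',cv2.resize(p['img'][130:310,240:420,::-1],None,fx=3,fy=3,interpolation=2))
E
```

```text
time: 12.22
position: [0.5647, -0.1916, 0.1494]
tool_rot: [0.13, 0.992, 0.001, -0.003]
ft_force: [1.5, 0.3, 0.2]
grip_width: 0.0867
time: 12.6
position: [0.5666, -0.1926, 0.22]
tool_rot: [0.13, 0.992, -0.0, 0.001]
ft_force: [0.7, 0.2, -0.7]
grip_width: 0.0871
t 12.6 pos [ 0.567 -0.193  0.22 ] need units [2.283 7.166 0.496] tilt fix(tool,units) [ 0.002  0.024 -0.   ] jaw yaw deg 75.11235348601055 q [-0.515  0.493  1.506  0.001  1.14  -1.826] F [ 0.729  0.189 -0.695] w 0.0870642120863523
```

View pics/s4c.png

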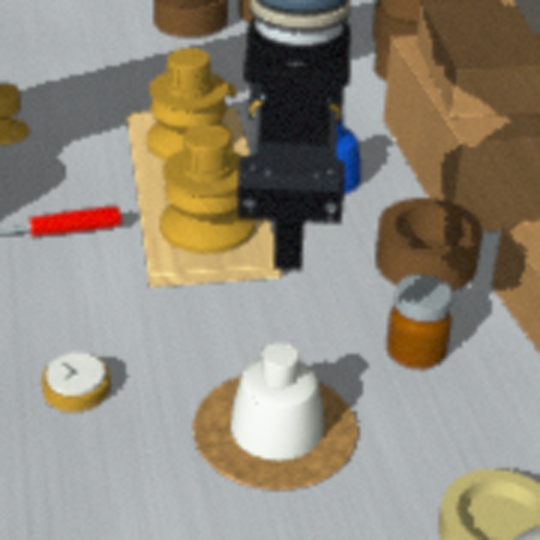

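The shade at (279,400 in the crop) stands upright near the middle of the mat, clear of the gripper. Now back to the uncovered lamp.

```bash
python3 -m crank '0 0 0 0.2 0.5 0 -1;0 0 0 0.2 0.7 0 -1;0 0 0 0.2 0.7 0 -1;0 0 0 0.2 0.7 0 -1;0 0 0 0.2 0.7 0 -1'; python3 -m crank '0 0 0 0.2 0.7 0 -1;0 0 0 0.2 0.7 0 -1;0 0 0 0.2 0.7 0 -1;0 0 0 0.2 0.7 0 -1;0 0 0 0.2 0.5 0 -1'; python3 -m crank '0 0 1 0 0 0 -1;0 0 1 0 0 0 -1;0 0 1 0 0 0 -1'; python3 - <<'E'
from h import *
need(.552,.1079,.2)
E
```

```text
time: 13.28
position: [0.554, -0.0447, 0.2117]
tool_rot: [0.131, 0.991, 0.004, -0.009]
ft_force: [0.1, -0.0, 1.1]
grip_width: 0.0865
time: 13.9
position: [0.539, 0.1059, 0.2055]
tool_rot: [0.129, 0.991, 0.005, -0.019]
ft_force: [0.2, -0.0, 0.1]
grip_width: 0.0871
time: 14.28
position: [0.5316, 0.1122, 0.2007]
tool_rot: [0.259, 0.966, 0.001, -0.026]
ft_force: [0.4, 0.6, -0.6]
grip_width: 0.0872
t 14.275 pos [0.532 0.112 0.201] need units [-0.495  0.162 -0.009] tilt fix(tool,units) [-0.125 -0.59   0.   ] jaw yaw deg 60.017128108013225 q [-0.007  0.465  1.628  0.018  1.099 -1.063] F [ 0.41   0.628 -0.649] w 0.08717661124696767
```

```bash
python3 -m crank '-0.12 -0.6 0 -0.45 0.15 0 -1;0 0 1 0 0 0 -1;0 0 1 0 0 0 -1;0 0 1 0 0 0 -1;0 0 1 0 0 0 -1'; python3 - <<'E'
from h import *
need(.552,.1079,.2)
E
python3 -m crank '0 0 1 0 0 0 -1;0 0 1 0 0 0 -1;0 0 1 0 0 0 -1;0 0 1 0 0 0 -1;0 0 1 0 0 0 -1'; python3 - <<'E'
from h import *
need(.552,.1079,.2)
E
```

```text
time: 14.9
position: [0.5392, 0.1148, 0.1915]
tool_rot: [0.426, 0.905, -0.004, -0.009]
ft_force: [-0.1, 0.5, -0.4]
grip_width: 0.0871
t 14.9 pos [0.539 0.115 0.192] need units [-0.334  0.133 -0.218] tilt fix(tool,units) [-0.167 -0.153  0.   ] jaw yaw deg 39.538896856657466 q [ 0.006  0.476  1.637  0.001  1.048 -0.684] F [-0.079  0.507 -0.357] w 0.0871172035947477
time: 15.52
position: [0.5275, 0.121, 0.1837]
tool_rot: [0.616, 0.787, -0.012, -0.017]
ft_force: [0.0, -0.2, 1.3]
grip_width: 0.0872
t 15.525 pos [0.528 0.121 0.184] need units [-0.458  0.499 -0.434] tilt fix(tool,units) [-0.454 -0.147 -0.   ] jaw yaw deg 13.886807352438431 q [ 0.017  0.482  1.654  0.004  1.047 -0.228] F [ 0.003 -0.197  1.309] w 0.0872481913915313
```

```bash
python3 -m crank '-0.4 -0.15 0 -0.45 0.5 -0.5 -1;0 0 0 0 0 0 -1'; python3 - <<'E'
from h import *
need(.552,.1079,.2)
p=shot('wrist','w2');print(pix(p,[.552,.1079,.133]))
for d in spotter.boxes_of('cap_a_center',p)+spotter.boxes_of('lamp_a',p): print(d['score'],world(p,d['at']),pix(p,world(p,d['at'])))
E
```

```text
time: 15.78
position: [0.548, 0.1106, 0.1997]
tool_rot: [0.616, 0.788, -0.004, -0.005]
ft_force: [0.1, 0.1, 0.2]
grip_width: 0.0875
t 15.775 pos [0.548 0.111 0.2  ] need units [-0.09   0.082 -0.01 ] tilt fix(tool,units) [-0.143 -0.031  0.   ] jaw yaw deg 13.941877654023987 q [-0.     0.472  1.615 -0.     1.067 -0.244] F [0.095 0.057 0.244] w 0.08746411210158002
[324.026 213.656]
0.84 [0.548 0.114 0.133] [320.528 205.71 ]
0.92 [0.543 0.129 0.092] [320.294 175.454]
0.62 [0.563 0.264 0.094] [386.422  19.35 ]
```

View pics/w2.png

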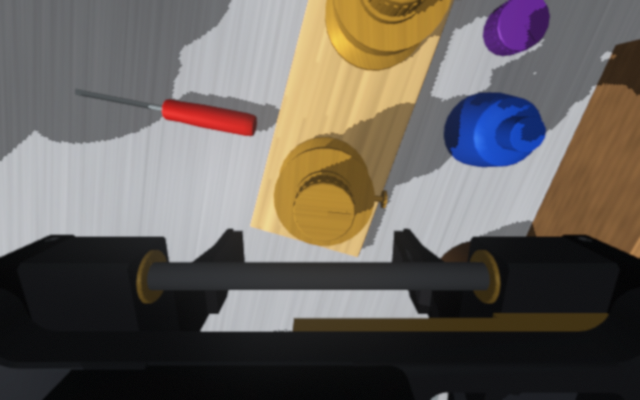

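```bash
python3 -m crank '-0.1 0 0 -0.09 0.08 0.2 -0.47;0 0 0 0 0 0.2 -0.47;0 0 0 0 0 0.1 -0.47;0 0 0 0 0 0 -0.47'; python3 - <<'E'
from h import *
need(.552,.1079,.104)
p=shot('wrist','w3');print(pix(p,[.552,.1079,.133]))
cv2.imwrite('pics/w3c.png',cv2.resize(p['img'][120:270,220:420,::-1],None,fx=4,fy=4,interpolation=2))
E
```

```text
time: 16.42
position: [0.5462, 0.1089, 0.1744]
tool_rot: [0.616, 0.788, -0.004, -0.007]
ft_force: [-0.3, -0.3, -0.2]
grip_width: 0.0648
t 16.425 pos [0.546 0.109 0.174] need units [-0.069  0.162  1.756] tilt fix(tool,units) [-0.17 -0.07  0.  ] jaw yaw deg 14.021983224017017 q [-0.005  0.505  1.643  0.003  1.01  -0.251] F [-0.286 -0.325 -0.209] w 0.064809034012049
[327.41 223.39]
```

View pics/w3c.png

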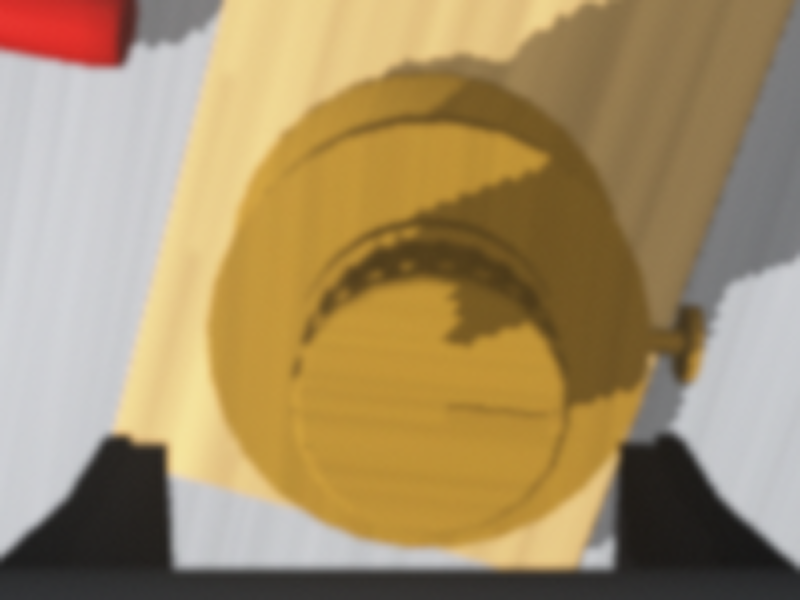

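```bash
python3 -m crank '-0.2 -0.07 0 -0.07 0.16 0.3 -0.47;0 0 0 0 0 0.3 -0.47;0 0 0 0 0 0.2 -0.47;0 0 0 0 0 0 -0.47'; python3 - <<'E'
from h import *
need(.552,.1079,.104)
E
```

```text
time: 16.98
position: [0.5538, 0.1077, 0.1419]
tool_rot: [0.616, 0.788, 0.002, 0.002]
ft_force: [-0.7, -0.3, -0.0]
grip_width: 0.0636
t 16.975 pos [0.554 0.108 0.142] need units [ 0.015 -0.047  0.948] tilt fix(tool,units) [ 0.053  0.005 -0.   ] jaw yaw deg 14.01001454707672 q [-0.006  0.552  1.667  0.001  0.918 -0.251] F [-0.682 -0.296 -0.041] w 0.06362846710780945
```

```bash
python3 -m crank '0.04 0 0 0 -0.04 0.3 -0.47;0 0 0 0 0 0.3 -0.47;0 0 0 0 0 0.15 -0.47;0 0 0 0 0 0.1 -0.47;0 0 0 0 0 0 -0.47'; python3 - <<'E'
from h import *
need(.552,.1079,.104)
E
```

```text
time: 17.6
position: [0.5523, 0.1074, 0.1056]
tool_rot: [0.616, 0.788, 0.0, 0.0]
ft_force: [0.9, 0.5, 0.6]
grip_width: 0.0637
t 17.6 pos [0.552 0.107 0.106] need units [ 0.015 -0.005  0.041] tilt fix(tool,units) [0.012 0.005 0.   ] jaw yaw deg 14.01580719313573 q [-0.006  0.607  1.693 -0.     0.84  -0.251] F [0.855 0.547 0.636] w 0.06369940177416414
```

Centred with no contact. Closing on the cap.

```bash
python3 -m crank '0 0 0 0 0 0 0;0 0 0 0 0 0 0.5;0 0 0 0 0 0 1;0 0 0 0 0 0 1;0 0 0 0 0 0 1' 25;  python3 - <<'E'
from h import *
need(.552,.1079,.104);print(robot.get_obs()['moment'])
E
```

```text
time: 18.23
position: [0.5527, 0.1074, 0.1063]
tool_rot: [0.616, 0.788, 0.001, 0.001]
ft_force: [0.5, -0.0, -1.0]
grip_width: 0.0497
t 18.225 pos [0.553 0.107 0.106] need units [ 0.016 -0.015  0.057] tilt fix(tool,units) [0.026 0.008 0.   ] jaw yaw deg 14.016771722422142 q [-0.006  0.606  1.693 -0.     0.84  -0.251] F [ 0.494 -0.036 -0.974] w 0.049686806964739386
[-0.087  0.053 -0.009]
```

```bash
python3 -m crank '0 0 -0.8 0 0 0 1;0 0 -0.8 0 0 0 1';  python3 - <<'E'
from h import *
need(.552,.1079,.106);print(robot.get_obs()['moment'])
E
```

```text
time: 18.48
position: [0.5526, 0.1074, 0.1062]
tool_rot: [0.557, 0.83, 0.001, 0.001]
ft_force: [-0.3, -0.4, -0.7]
grip_width: 0.05
t 18.475 pos [0.553 0.107 0.106] need units [ 0.017 -0.009  0.005] tilt fix(tool,units) [0.022 0.011 0.   ] jaw yaw deg 22.260840794972392 q [-0.006  0.606  1.693 -0.     0.84  -0.395] F [-0.306 -0.418 -0.745] w 0.05000295144409125
[-0.054  0.016 -0.01 ]
```

```bash
python3 -m crank '0 0 -0.9 0 0 0 1;0 0 -0.9 0 0 0 1';  python3 - <<'E'
from h import *
need(.552,.1079,.106);print(robot.get_obs()['moment'])
p=shot('wrist','w4');cv2.imwrite('pics/w4c.png',cv2.resize(p['img'][120:270,220:420,::-1],None,fx=4,fy=4,interpolation=2))
E
```

```text
time: 18.73
position: [0.5525, 0.1074, 0.1061]
tool_rot: [0.488, 0.873, 0.0, 0.001]
ft_force: [-0.2, -0.1, -1.5]
grip_width: 0.0496
t 18.725 pos [0.552 0.107 0.106] need units [ 0.016 -0.004  0.003] tilt fix(tool,units) [0.017 0.013 0.   ] jaw yaw deg 31.566214836964626 q [-0.006  0.606  1.693 -0.     0.84  -0.557] F [-0.161 -0.096 -1.488] w 0.04962508159021541
[-0.045 -0.027  0.02 ]
```

View pics/w4c.png

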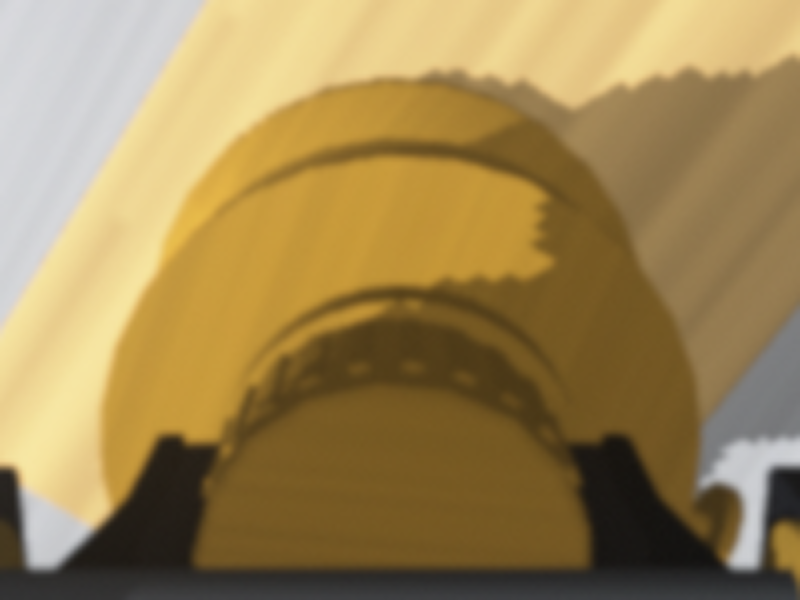

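The streaks on the cap top stay aligned with the jaws, so the cap turns with them, and the moment is near zero. It's a right-hand thread. I'll keep turning.

```bash
python3 -m crank '0 0 -1 0 0 0 1;0 0 -1 0 0 0 1;0 0 -1 0 0 0 1;0 0 -1 0 0 0 1;0 0 -1 0 0 0 1';  python3 - <<'E'
from h import *
need(.552,.1079,.106);print(robot.get_obs()['moment'])
E
python3 -m crank '0 0 -1 0 0 0 1;0 0 -1 0 0 0 1;0 0 -1 0 0 0 1;0 0 -1 0 0 0 1;0 0 -1 0 0 0 1';  python3 - <<'E'
from h import *
need(.552,.1079,.106);print(robot.get_obs()['moment'])
E
```

```text
time: 19.4
position: [0.5535, 0.1075, 0.1062]
tool_rot: [0.283, 0.959, 0.001, 0.002]
ft_force: [1.0, 1.6, -0.3]
grip_width: 0.0497
t 19.4 pos [0.553 0.108 0.106] need units [ 0.036 -0.011  0.006] tilt fix(tool,units) [ 0.027  0.039 -0.   ] jaw yaw deg 57.120689751289206 q [-0.006  0.606  1.693  0.     0.839 -1.003] F [ 1.046  1.58  -0.287] w 0.049675923329151966
[ 0.08  -0.125 -0.042]
time: 20.02
position: [0.5552, 0.1081, 0.1066]
tool_rot: [0.065, 0.998, 0.001, 0.004]
ft_force: [0.9, 1.4, -1.2]
grip_width: 0.0498
t 20.025 pos [0.555 0.108 0.107] need units [ 0.08  -0.015  0.014] tilt fix(tool,units) [ 0.027  0.09  -0.   ] jaw yaw deg 82.56847464952094 q [-0.006  0.606  1.691  0.002  0.837 -1.448] F [ 0.946  1.373 -1.213] w 0.04977225267905439
[ 0.185 -0.087 -0.01 ]
```

```bash
python3 -m crank '0.02 0.08 -1 0.06 0 0 1;0 0 -1 0 0 0 1;0 0 -0.5 0 0 0 1;0 0 0 0 0 0 1';  python3 - <<'E'
from h import *
need(.552,.1079,.106);print(robot.get_obs()['moment'])
E
python3 -m crank '0 0 0 0 0 -0.15 1;0 0 0 0 0 -0.15 1;0 0 0 0 0 0 1';  python3 - <<'E'
from h import *
need(.552,.1079,.206);print(robot.get_obs()['moment'])
E
```

```text
time: 20.52
position: [0.5544, 0.1088, 0.1069]
tool_rot: [-0.045, 0.999, 0.0, 0.002]
ft_force: [0.6, -0.8, -1.6]
grip_width: 0.0497
t 20.525 pos [0.554 0.109 0.107] need units [ 0.061 -0.017  0.022] tilt fix(tool,units) [ 0.006  0.051 -0.   ] jaw yaw deg 95.19391652785004 q [-0.005  0.606  1.69   0.001  0.842 -1.667] F [ 0.582 -0.799 -1.593] w 0.04968870234870492
[ 0.022 -0.012  0.005]
time: 20.9
position: [0.5545, 0.1088, 0.12]
tool_rot: [-0.044, 0.999, 0.0, 0.002]
ft_force: [0.1, 0.5, -1.9]
grip_width: 0.0498
t 20.9 pos [0.555 0.109 0.12 ] need units [ 0.054 -0.016 -2.151] tilt fix(tool,units) [0.006 0.057 0.   ] jaw yaw deg 95.06858922786107 q [-0.005  0.586  1.681  0.001  0.87  -1.665] F [ 0.091  0.498 -1.854] w 0.049806701950271676
[0.001 0.004 0.027]
```

Turned 81°, and it's lifting freely. Raising it to 10 cm.

```bash
python3 -m crank '0 0 0 0 0 -0.3 1;0 0 0 0 0 -0.3 1;0 0 0 0 0 -0.4 1;0 0 0 0 0 -0.4 1;0 0 0 0 0 -0.4 1'; python3 -m crank '0 0.1 0 0 0 -0.3 1;0 0 0 0 0 0 1;0 0 0 0 0 0 1;0 0 0 0 0 0 1'; python3 - <<'E'
from h import *
need(.552,.1079,.206);print(robot.get_obs()['joint_velocities'])
p=shot('side','s5');cv2.imwrite('pics/s5c.png',cv2.resize(p['img'][110:310,220:420,::-1],None,fx=3,fy=3,interpolation=2))
for d in spotter.boxes_of('shade_neck',p)+spotter.boxes_of('cap_a_center',p): print(d['score'],world(p,d['at']))
E
```

```text
time: 21.52
position: [0.5535, 0.1087, 0.1963]
tool_rot: [-0.044, 0.999, 0.0, 0.002]
ft_force: [0.7, 0.7, -0.8]
grip_width: 0.0496
time: 22.02
position: [0.5538, 0.1087, 0.2115]
tool_rot: [-0.044, 0.999, 0.0, -0.0]
ft_force: [0.1, -0.3, -1.4]
grip_width: 0.0497
t 22.025 pos [0.554 0.109 0.211] need units [ 0.045 -0.015  0.137] tilt fix(tool,units) [ 0.002 -0.01  -0.   ] jaw yaw deg 95.02967299137428 q [-0.004  0.46   1.598  0.     1.084 -1.663] F [ 0.068 -0.345 -1.36 ] w 0.049668333810028796
[ 0.     0.003  0.007 -0.     0.001 -0.002]
0.74 [0.703 0.182 0.042]
0.7 [ 0.559 -0.211  0.049]
0.49 [0.523 0.082 0.02 ]
```

View pics/s5c.png

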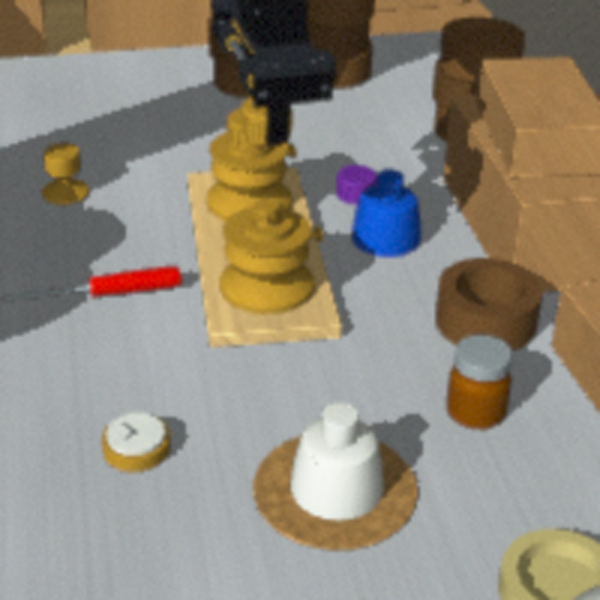

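The near lamp at (267,215) shows a bare neck. The gripper is holding the cap at 49.7 mm opening, and the shade is upright on the mat. Handing in.

```bash
python3 - <<'E'
from h import *
p=shot('wrist','w5');print(robot.hand_in())
E
```

```text
the job is handed in; nothing more can be done
None
```

View pics/w5.png

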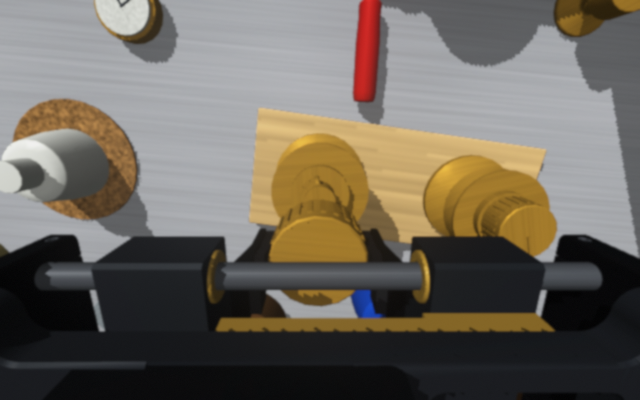

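The job is done and handed in at about 22 s of the 64 s allowed; no verdict was reported.

- **Shade:** I lifted the white shade off its lamp, set it down upright near the middle of the cork mat, and let it go.
- **Cap:** It turned counter-clockwise on the first try with no stop felt, so the thread is right-hand. I turned it about 81° and raised it about 10 cm.
- **Last checks:** The gripper opening was 49.7 mm, the arm was almost still, and the force reading was about -1.4 N, roughly the cap's weight plus noise. The side picture, and the wrist picture taken just before hand-in, show the bare lamp neck and the shade upright on the mat. The wrist picture shows the cap between the fingers. By eye, the other lamp's cap and the bystanders looked unmoved.
- **What disagreed:**
  - The network did not find the held cap in the last side picture; its best guess (score 0.49) was on the board. I confirmed the grip from the opening and the wrist picture instead.
  - It also reported the blue look-alike as a shade, which I left alone.
  - Touchdown of the shade did not show clearly in the force reading. I judged it from the height, which stopped where expected, and from the picture.

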